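# Slide a tracker housing home under the hold-down clip of a soldering nest

### The job

The small black tracker housing lies part-way along the channel of the soldering nest, short of the spring clip that blocks its way. Press the clip's wide thumb bar down with one fingertip and keep it down while the other fingertip pushes the housing along the channel, under the raised toe, until it is fully home against the end stop; only then let the clip come down on it and draw clear. Do not lift or carry the housing, and leave the other things on the bench where they are.

Things in the scene. Friction and masses are not known exactly. Their poses are not given: they have to be found in the camera images.
- nest: Soldering nest fixed to the bench: red-brown phenolic plate 170 x 144 x 12 mm. Origin at the centre of its underside; x along the channel towards the end stop, y to the clip's side, z up. The channel's floor is the plate's top (z = 12 mm), its centre line at y = -22 mm. The near part of the plate (x from -85 to -60 mm) is bare. 'Nest x, y, z' elsewhere are in this frame.
- end_stop (a point): Middle of the end stop's face at the channel floor (nest x = 56, y = -22, z = 12 mm): steel block 9 mm high across the channel. Two guide rails, 4.5 mm high and 7.5 mm thick, their inner faces 18.75 mm either side of the channel's centre line, run from nest x = -20 to 64 mm.
- home (a point): Point fixed to the nest on the channel floor where the housing's origin lies when it is fully home (nest x = 30, y = -22, z = 12 mm). Its axes are the nest's.
- housing: Loose black housing, 52 (x) x 36 (y) x 12 mm, 30 to 65 g, coin cell at its trailing (-x) end, small green board at its leading (+x) end. Origin at the centre of its underside, z up. Lies flat in the channel, x along it; its upright trailing face is at x = -26 mm of its own frame. Starts 18 to 30 mm short of home, its leading end 4 to 16 mm short of the clip's toe; slides easily.
- clip (a joint): Angle of the spring clip, rad. 0 at rest: the toe's underside is 8 mm above the channel floor and blocks the 12 mm high housing. Grows as the thumb bar is pressed: the toe clears the housing above about 0.25; hard stop at 0.44. Springs back when let go; reads about 0.22 clamped on the housing. 3 N on the thumb bar start it, 6 to 7 N hold it fully down.
- pivot (a point): Middle of the clip's pivot shaft, which runs along the nest's x (nest x = 0, y = 14, z = 18 mm): steel shaft of radius 3.5 mm with a spring coil of radius 5.5 mm at nest x from 13 to 40 mm, between two lugs 13 mm wide and 12 mm high above the plate at nest x = -57.5 and 60.5 mm.
- thumb_bar (a point): Point on top of the clip's thumb bar: nest x = -20 mm, 28 mm out (+y) from the shaft. The bar is a flat steel tab, nest x from -50 to 10 mm, 6 to 46 mm out from the shaft. At rest it slopes up outwards by 0.40 rad; at clip angle 0.40 it is level, its top 5 mm above the channel floor (nest z = 17 mm). This point sinks 12 mm over the travel. A fingertip may slide along the bar.
- toe (a point): Centre of the underside of the clip's toe, which is 12 mm long (nest x from 42 to 54 mm) and 5 mm wide and presses on the clip-side rim of the housing, 16 mm from the channel's centre line.
- spare_housing: A second, identical tracker housing, 52 x 36 x 12 mm, lying on the bench outside the nest. Origin at the centre of its underside. To be left alone.
- spool: Spool of solder wire standing on its flange, 54 mm across, 41 mm high, origin at the centre of its underside. To be left alone.
- flux: Small flux bottle, 34 mm across, 68 mm high, origin at the centre of its underside. To be left alone.
- cell_tray: Grey plastic tray with four coin cells, 75 x 75 x 18 mm, origin at the centre of its underside. To be left alone.

How it is judged (in metres and radians):
On the way:
1. the housing has been pushed home (within 2.5 mm) with the clip still held open (value of joint clip above 0.25 rad and x of housing in the frame of home above -0.0025 m and z of housing in the frame of home below 0.003 m), for 0.2 s.
At the end, for the whole second after the job is handed in: The housing lies flat in the channel within 2.5 mm of home and square to within 0.06 rad, at rest, with the clip let down so that its toe clamps the housing (clip angle 0.15 to 0.27) (x of housing in the frame of home between -0.0025 and 0.0025 m and y of housing in the frame of home between -0.0025 and 0.0025 m and z of housing in the frame of home between -0.002 and 0.002 m and angle between the x axis of housing and the x axis of nest, either way round below 0.06 rad and angle between housing's own z axis and vertical below 0.06 rad and value of joint clip between 0.15 and 0.27 rad and linear speed of housing below 0.01 m/s); the robot touches nothing.
It fails at once if the housing was lifted or tipped up (z of housing in the frame of home above 0.006 m or angle between housing's own z axis and vertical above 0.25 rad).
It fails at once if the clip was let down on the housing before it was home (value of joint clip below 0.235 rad and x of housing in the frame of home between -0.0115 and -0.0045 m).
It fails at once if another thing on the bench was moved (distance of any of spare_housing, spool, flux, cell_tray from where it was at the start of the episode above 0.015 m).
It also fails if it takes over 35 s, if anything falls off the work surface, if the arm or the gripper's body presses on something with over 40 N, if the wrist force passes 120 N, or if a joint passes its speed limit or range.

### The arm

A 6-joint arm with a two-finger parallel gripper is mounted at the origin on the work surface. World frame = base frame: x ahead of the robot, y to its left, z up, the work surface at z = 0. Lengths are in m, angles in degrees, forces in N, time in s.
With the tool pointing down it reaches from about 0.375 to 0.9 m from the base axis. Payload 3.1 kg.
Tool frame: the origin (TCP) lies where the fingers leave the gripper's body, on its centre line; the fingertips stand 70 mm ahead of it and the grasp point (between the pads) lies 51 mm ahead of it; z points along the fingers, y is the line along which they close (so a half turn about z gives the same grasp; the last joint's range is limited). The gripper opens to 87 mm and grips with 3 to 60 N. Pads are 19 mm wide; open, the fingers measure 117 mm over their backs; the gripper's body (75 mm by 190 mm) begins 51 mm behind the grasp point.
Start: joints at [54.861, 30.224, 82.088, -0, 67.689, -10.227], TCP at [0.263, 0.567, 0.292] pointing down, gripper open.
Joint ranges: [-176.69, 176.69], [-43.24, 126.21], [12.49, 139.97], [-82, 262], [0, 151.66], [-163.58, 163.58]. Speed limits (degrees/s): [159.86, 159.86, 180, 180, 180, 180].

### API

Orientations are given as a 3x3 rotation matrix whose columns are the frame's x, y, z axes.
In Python, from rig import readout, capture, calibration, bot, look_for gives the robot as it stands. The module is installed in compiled form; this text tells all that it offers.
- The arm moves only by the shell command python3 -m pendant 'ROWS'. ROWS is JSON, a list of rows, each a list of 7 numbers: the shift along the tool's x, y, z normalised to -1 to 1, where 1 is 200 mm, then the turn, a rotation vector about the tool's x, y, z normalised to -1 to 1, where 1 is 180 degrees, then the closure, from -1 (fully open) to 1 (shut). In form: [[dx, dy, dz, ax, ay, az, grip], ...]. A call has 1 to 8 rows; each row is the pose to reach, as a shift and turn from the pose commanded when the call began, along the tool's axes at that moment, turning the shorter way round; what a row does not reach only later rows make up. A row lasts 1/10 s, in which the tool goes at most 50 mm and 8.59 degrees, less where a joint would pass 70% of its speed; a pose out of reach is approached as far as the arm can. A call with a number of a shift or a turn outside -1 to 1 is refused whole. A call with a gripper value outside its range is refused whole. The fingers move at their own pace and stop on an object; the grip force is fixed at half the most. Time passes only in rows, so rows that repeat a pose let the fingers close. It gives the time, the measured TCP pose, the force, the opening and the grip force at its end, in the units of the state.
- readout.read_state(): the state, without advancing time (a new reading comes with each control period).
- capture(name): name is "scene" or "top" or "wrist"; returns (picture, depth): 384x512x3 uint8, red, green, blue; 384x512 float32, m along the optical axis (not along the pixel's ray), 0 where there is no reading.
- calibration(name): a dict with "mtx" (3x3 intrinsics, pixels), "T" (4x4, takes a point from camera to world coordinates); the wrist camera has in their place "mount" (4x4, takes a point from camera to tool coordinates, whose origin is the TCP and whose axes are the flange's). Camera axes: x right, y down, z forward; pixel columns grow to the right and rows downward; lengths in m; the calibration is good to about 2 mm. A picture is of the moment at which its call begins: read the wrist's pose just before it. calibration takes no time and is no camera call.
- bot.hand_in(): hands the job in; it is judged then, once.
Trained networks look in the newest picture that a camera, given by its name, has taken for a name from the list of things; names that differ only in an ending like _2 or _b are one class to them, and where a whole thing is asked for, a point or a joint stands for the part that bears it (a point fixed in the world has none). Each returns a list of dicts, best first, with "conf" (0 to 1); they miss things now and then, are a little off and sometimes report something else, mostly with a low value. They report only what shows in the picture. A call takes as long as a camera call.
- look_for(thing, camera): "extent" ([left, top, right, bottom] in pixels, round what is visible of it).
The state is a dict: "time_s": time; "joint_positions": joint angles; "qvel": joint speeds; "tau": joint torques, N m; "position": TCP position; "tcp_rot": TCP orientation; "force": force on the tool from outside, world axes, zero at the start; "moment": the same for the moment, N m; "opening": opening from 0.0 (shut) to 1.0 (fully open); "grasp_force": force on a finger pad.
Only numpy, scipy, OpenCV 4.12 (cv2) and the standard library are available. Lean on these libraries where they do the work, as an engineer would, in place of code of your own. Each camera call takes 0.05 s, during which the arm holds its last target. There are 200 camera calls.

## Working session

There is one attempt and no reset: what is moved stays moved. The work goes in short steps, Python scripts to look and compute and a shell command to move; the robot and the scene stay as the last step left them, time stands still between calls to the robot, and variables do not carry over. Pictures are saved under pics/ and viewed, at most 10 in all, crops included, and the job is handed in when it is done.

```bash
mkdir -p pics; cat > h.py <<'E'
import numpy as np, cv2, json
from rig import readout, capture, calibration, bot, look_for
def world(cam, uv, d):
    c=calibration(cam); K=np.array(c["mtx"]); T=np.array(c["T"])
    uv=np.atleast_2d(uv).astype(float); d=np.atleast_1d(d)
    p=np.c_[(uv[:,0]-K[0,2])/K[0,0]*d,(uv[:,1]-K[1,2])/K[1,1]*d,d]
    return p@T[:3,:3].T+T[:3,3]
def cloud(cam,d):
    v,u=np.mgrid[0:384,0:512]
    return world(cam,np.c_[u.ravel(),v.ravel()],d.ravel()).reshape(384,512,3)
E
python3 - <<'E'
from h import *
s=readout.read_state(); print(s)
for c in ["top","scene"]:
    p,d=capture(c); cv2.imwrite(f"pics/{c}0.png",p[:,:,::-1]); np.save(f"{c}0.npy",d); np.save(f"{c}0p.npy",p)
    print(c,np.round(calibration(c)["T"],3).tolist(),calibration(c)["mtx"])
    for t in ["nest","housing","clip","spool","flux","cell_tray"]:
        print(t,[(np.round(o["extent"]).tolist(),round(o["conf"],2)) for o in look_for(t,c)][:3])
E
```

```text
{'time_s': 0.0, 'joint_positions': array([ 5.48624129e+01,  3.02784389e+01,  8.21558217e+01,  7.62016765e-04,
        6.76887397e+01, -1.02250324e+01]), 'qvel': array([-0.05479992,  0.0763524 , -0.13019637,  0.0328588 , -0.10474412,
        0.08381206]), 'tau': array([ 2.32001012e-04, -4.40048397e+01, -1.76591510e+01,  6.33572834e-02,
        5.82925498e-02, -1.47778765e-04]), 'position': array([0.26288225, 0.56638928, 0.29128026]), 'tcp_rot': array([[-9.06949358e-01,  4.21237832e-01, -1.24561084e-03],
       [ 4.21239490e-01,  9.06947758e-01, -1.74847764e-03],
       [ 3.93179028e-04, -2.11048114e-03, -9.99997696e-01]]), 'force': array([-0.05344605,  0.31633408,  0.49661761]), 'moment': array([-0.05698847,  0.00180324,  0.03622923]), 'grasp_force': 0.0, 'opening': 1.0002619789236316}
top [[0.02, -0.99, 0.142, 0.469], [-1.0, -0.022, -0.013, 0.065], [0.016, -0.142, -0.99, 0.75], [0.0, 0.0, 0.0, 1.0]] [[377.24081605   0.         257.96743944]
 [  0.         377.24081605 191.40309516]
 [  0.           0.           1.        ]]
nest [([312.0, 164.0, 405.0, 273.0], 0.88), ([253.0, 192.0, 302.0, 242.0], 0.61)]
housing [([360.0, 200.0, 381.0, 229.0], 0.74)]
clip [([323.0, 188.0, 372.0, 242.0], 0.62)]
spool [([422.0, 190.0, 453.0, 221.0], 0.71)]
flux [([293.0, 147.0, 310.0, 169.0], 0.87)]
cell_tray [([250.0, 190.0, 305.0, 240.0], 0.74), ([295.0, 148.0, 313.0, 173.0], 0.49)]
scene [[-0.757, 0.383, -0.529, 1.097], [0.653, 0.448, -0.611, 0.622], [0.003, -0.808, -0.589, 0.618], [0.0, 0.0, 0.0, 1.0]] [[425.99052271   0.         254.21837728]
 [  0.         425.99052271 194.65647116]
 [  0.           0.           1.        ]]
nest [([191.0, 151.0, 267.0, 194.0], 0.67)]
housing [([210.0, 159.0, 229.0, 168.0], 0.72)]
clip [([206.0, 162.0, 250.0, 175.0], 0.67)]
spool [([180.0, 137.0, 195.0, 156.0], 0.86)]
flux [([212.0, 179.0, 229.0, 211.0], 0.67)]
cell_tray [([250.0, 182.0, 288.0, 211.0], 0.97), ([212.0, 138.0, 232.0, 147.0], 0.69)]
```

```bash
python3 - <<'E'
from h import *
p=np.load("top0p.npy");d=np.load("top0.npy")
im=cv2.resize(p[140:290,240:470,::-1],None,fx=3.45,fy=3.45,interpolation=cv2.INTER_CUBIC)
cv2.imwrite("pics/topc.png",im)
w=cloud("top",d)
for r in (165,180,195,205,215,225,240,255,270):
    print(r,[tuple(np.round(w[r,c]*1000).astype(int)) for c in range(310,410,12)])
E
```

```text
165 [(np.int64(634), np.int64(-50), np.int64(-1)), (np.int64(635), np.int64(-75), np.int64(-2)), (np.int64(635), np.int64(-99), np.int64(0)), (np.int64(636), np.int64(-124), np.int64(-1)), (np.int64(637), np.int64(-148), np.int64(-2)), (np.int64(637), np.int64(-173), np.int64(-1)), (np.int64(638), np.int64(-198), np.int64(-3)), (np.int64(638), np.int64(-222), np.int64(0)), (np.int64(639), np.int64(-247), np.int64(0))]
180 [(np.int64(603), np.int64(-50), np.int64(-2)), (np.int64(604), np.int64(-74), np.int64(-1)), (np.int64(602), np.int64(-96), np.int64(10)), (np.int64(603), np.int64(-120), np.int64(12)), (np.int64(604), np.int64(-145), np.int64(8)), (np.int64(604), np.int64(-169), np.int64(10)), (np.int64(607), np.int64(-197), np.int64(-1)), (np.int64(607), np.int64(-221), np.int64(-1)), (np.int64(608), np.int64(-246), np.int64(-1))]
195 [(np.int64(572), np.int64(-50), np.int64(0)), (np.int64(573), np.int64(-74), np.int64(-2)), (np.int64(572), np.int64(-96), np.int64(9)), (np.int64(573), np.int64(-120), np.int64(9)), (np.int64(572), np.int64(-142), np.int64(17)), (np.int64(572), np.i
[... 2000 characters left out ...]
 (np.int64(455), np.int64(-119), np.int64(8)), (np.int64(455), np.int64(-142), np.int64(9)), (np.int64(456), np.int64(-166), np.int64(9)), (np.int64(456), np.int64(-189), np.int64(9)), (np.int64(457), np.int64(-216), np.int64(-1)), (np.int64(457), np.int64(-239), np.int64(2))]
270 [(np.int64(424), np.int64(-50), np.int64(1)), (np.int64(425), np.int64(-74), np.int64(-1)), (np.int64(425), np.int64(-97), np.int64(-2)), (np.int64(426), np.int64(-120), np.int64(0)), (np.int64(426), np.int64(-145), np.int64(-3)), (np.int64(427), np.int64(-168), np.int64(-2)), (np.int64(427), np.int64(-192), np.int64(-1)), (np.int64(428), np.int64(-215), np.int64(-1)), (np.int64(428), np.int64(-240), np.int64(-2))]
```

View pics/topc.png

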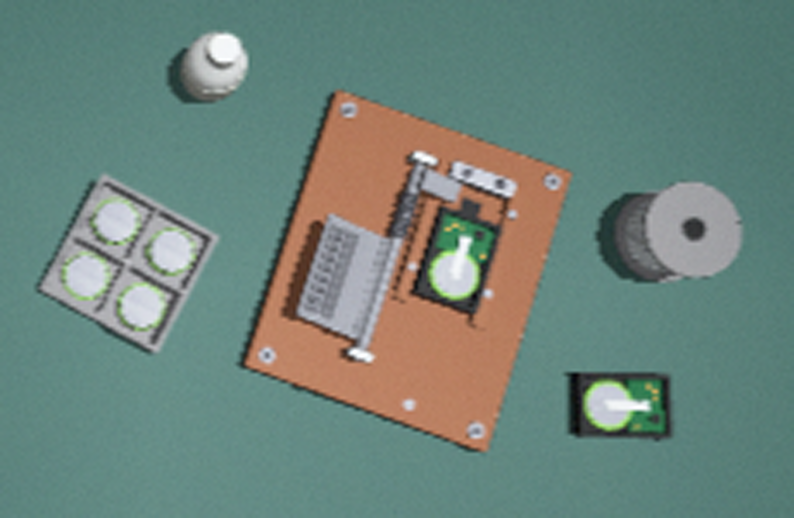

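The crop shows the nest tilted by about 17°. The housing is in the channel at crop (455,260), the thumb bar at (345,275) and the toe at (440,185). The spare, spool, flux and tray lie clear of the nest. Next I fit the nest pose.

```bash
cat >> h.py <<'E'
def plane(cam,uv,z):
    a=world(cam,uv,np.ones(len(uv))); o=np.array(calibration(cam)["T"])[:3,3]; r=a-o
    return (o+r*((z-o[2])/r[:,2])[:,None])
def fitnest(cam,p,roi):
    hsv=cv2.cvtColor(p,cv2.COLOR_RGB2HSV); m=((hsv[...,0]<15)&(hsv[...,1]>90)&(hsv[...,2]>90)).astype(np.uint8)
    k=np.zeros_like(m); l,t,r,b=roi; k[t:b,l:r]=m[t:b,l:r]
    c=max(cv2.findContours(k,cv2.RETR_EXTERNAL,cv2.CHAIN_APPROX_NONE)[0],key=cv2.contourArea)[:,0].astype(float)
    P=plane(cam,c,0.012)[:,:2]*1000
    return cv2.minAreaRect(P.astype(np.float32))
E
python3 - <<'E'
from h import *
for c,roi in (("top",(300,150,415,285)),("scene",(185,145,275,200))):
    p=np.load(c+"0p.npy"); print(c,fitnest(c,p,roi))
p=np.load("top0p.npy"); s=readout.read_state()
(cx,cy),(a,b),ang=fitnest("top",p,(300,150,415,285))
def frame(cx,cy,th):
    R=np.array([[np.cos(th),-np.sin(th)],[np.sin(th),np.cos(th)]]); return R
E
```

```text
top ((528.8982543945312, -143.11001586914062), (142.32925415039062, 168.622802734375), 71.42448425292969)
scene ((533.0838623046875, -138.93507385253906), (151.04129028320312, 169.5298614501953), 71.25531005859375)
```

```bash
cat >> h.py <<'E'
def cmd(target,th):  # target TCP world (m), nest yaw th rad -> normalised row; tool x = -nest x, tool y = nest y, z down
    from scipy.spatial.transform import Rotation as Rn
    s=readout.read_state(); R=np.array(s["tcp_rot"]); c,k=np.cos(th),np.sin(th)
    G=np.array([[-c,-k,0],[-k,c,0],[0,0,-1.]])
    return np.round(R.T@(np.array(target)-s["position"])/0.2,3), np.round(Rn.from_matrix(R.T@G).as_rotvec()/np.pi,4)
def nest2w(x,y,z,C=(528.9,-143.1),th=np.radians(-18.6)):
    c,k=np.cos(th),np.sin(th); return np.array([C[0]+c*x-k*y,C[1]+k*x+c*y,z])/1000
E
python3 - <<'E'
from h import *
t=nest2w(-45,10,250); print(t,cmd(t,np.radians(-18.6)))
c=calibration("wrist"); print(np.round(c["mount"],3).tolist(),c["mtx"])
E
```

```text
[ 0.48944001 -0.11926915  0.25      ] (array([-2.471, -2.635,  0.211]), array([ 0.    ,  0.    , -0.0351]))
[[0.001, -0.96, -0.279, 0.077], [1.0, 0.001, 0.001, -0.001], [-0.0, -0.279, 0.96, -0.095], [0.0, 0.0, 0.0, 1.0]] [[345.00882053   0.         256.78619154]
 [  0.         345.00882053 188.58891484]
 [  0.           0.           1.        ]]
```

```bash
python3 -m pendant '[[-0.83,-0.88,0.07,0,0,0,-1],[-0.83,-0.88,0.07,0,0,0,-1],[-0.83,-0.88,0.07,0,0,0,-1],[-0.83,-0.88,0.07,0,0,0,-1],[-0.83,-0.88,0.07,0,0,0,-1]]' && python3 -m pendant '[[-0.83,-0.88,0.07,0,0,0,-0.13],[-0.83,-0.88,0.07,0,0,0,-0.13],[-0.83,-0.88,0.07,0,0,0,-0.13],[-0.83,-0.88,0.07,0,0,0,-0.13],[-0.83,-0.88,0.07,0,0,0,-0.13]]'; python3 - <<'E'
from h import *
print(cmd(nest2w(-45,10,250),np.radians(-18.6)))
E
```

```text
time_s: 1.2
position: [0.3399, 0.3352, 0.2783]
tcp_rot: [[-0.907, 0.421, 0.0], [0.421, 0.907, -0.0], [-0.0, -0.0, -1.0]]
force: [1.3, -0.2, 0.5]
opening: 0.997
grasp_force: 0.0
time_s: 1.7
position: [0.4168, 0.1055, 0.2645]
tcp_rot: [[-0.907, 0.422, 0.001], [0.422, 0.907, -0.0], [-0.001, 0.0, -1.0]]
force: [-0.2, 0.6, -0.4]
opening: 0.631
grasp_force: 0.0
(array([-0.803, -0.865,  0.073]), array([ 0.0001,  0.0004, -0.0354]))
```

```bash
python3 -m pendant '[[-0.803,-0.865,0.073,0,0,-0.035,-0.13],[-0.803,-0.865,0.073,0,0,-0.035,-0.13],[-0.803,-0.865,0.073,0,0,-0.035,-0.13],[-0.803,-0.865,0.073,0,0,-0.035,-0.13],[-0.803,-0.865,0.073,0,0,-0.035,-0.13],[-0.803,-0.865,0.073,0,0,-0.035,-0.13],[-0.803,-0.865,0.073,0,0,-0.035,-0.13]]'
cat >> h.py <<'E'
def wristT():
    s=readout.read_state(); T=np.eye(4); T[:3,:3]=s["tcp_rot"]; T[:3,3]=s["position"]; return T@np.array(calibration("wrist")["mount"])
def wproj(T,P):
    K=np.array(calibration("wrist")["mtx"]); q=(np.atleast_2d(P)-T[:3,3])@T[:3,:3]; return q[:,:2]/q[:,2:]*[K[0,0],K[1,1]]+[K[0,2],K[1,2]]
E
python3 - <<'E'
from h import *
T=wristT(); p,d=capture("wrist"); np.save("w1.npy",d);np.save("w1p.npy",p);np.save("w1T.npy",T)
K=np.array(calibration("wrist")["mtx"])
im=p[:,:,::-1].copy()
for t in ("housing","clip"): print(t,look_for(t,"wrist")[:2])
# overlay of expected model from top-camera fit
for pts in ([(-85,-72,12),(85,-72,12),(85,72,12),(-85,72,12)],[(-20,-40.75,16.5),(64,-40.75,16.5)],[(-20,-3.25,16.5),(64,-3.25,16.5)],[(56,-40,21),(56,-4,21)]):
    uv=wproj(T,np.array([nest2w(*q) for q in pts])).round().astype(np.int32); cv2.polylines(im,[uv],len(pts)==4,(255,0,0),1)
im=cv2.resize(im,None,fx=1.55,fy=1.55,interpolation=cv2.INTER_CUBIC); cv2.imwrite("pics/w1.png",im)
E
```

```text
time_s: 2.4
position: [0.4887, -0.1174, 0.2495]
tcp_rot: [[-0.947, 0.321, -0.001], [0.321, 0.947, 0.001], [0.001, 0.0, -1.0]]
force: [-0.1, 0.5, -0.3]
opening: 0.567
grasp_force: 0.0
housing [{'extent': [234.6, 164.7, 305.2, 265.0], 'conf': 0.61}, {'extent': [203.1, 202.6, 242.8, 255.2], 'conf': 0.59}]
clip [{'extent': [237.6, 162.5, 305.2, 266.7], 'conf': 0.58}]
```

View pics/w1.png

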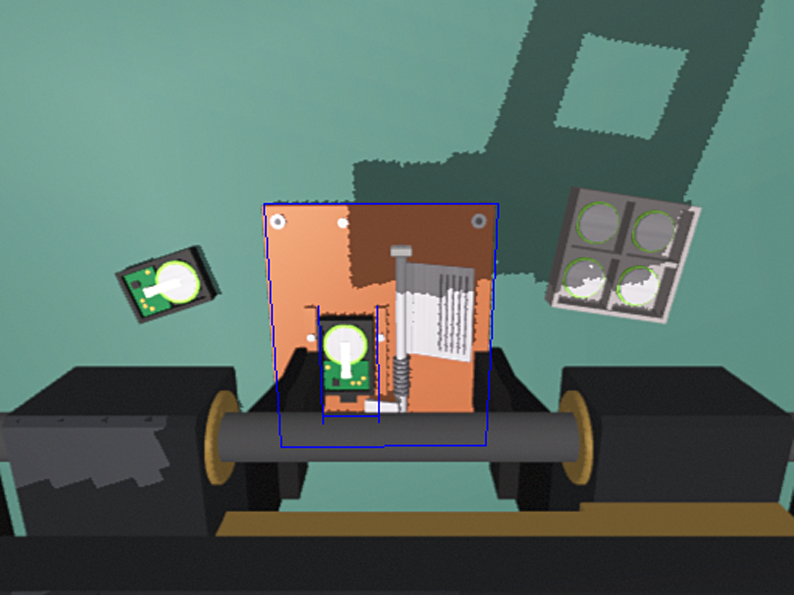

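The overlay agrees with the plate edges to within 1–2 px. The housing's trailing edge is near (345,317) in this picture, and the fingers straddle the shaft. I measure the housing from depth, along with the finger geometry.

```bash
python3 - <<'E'
from h import *
T=np.load("w1T.npy");d=np.load("w1.npy");p=np.load("w1p.npy");K=np.array(calibration("wrist")["mtx"])
v,u=np.mgrid[0:384,0:512]
P=np.stack([(u-K[0,2])/K[0,0]*d,(v-K[1,2])/K[1,1]*d,d],-1)@T[:3,:3].T+T[:3,3]
th=np.radians(-18.6);q=P[...,:2]*1000-[528.9,-143.1]
nx=q[...,0]*np.cos(th)+q[...,1]*np.sin(th);ny=-q[...,0]*np.sin(th)+q[...,1]*np.cos(th);nz=P[...,2]*1000
m=(d>0)&(abs(nz-12)<3)&(abs(nx+72)<10)&(abs(ny)<55);print("plate z",np.median(nz[m]))
dark=p.max(-1)<75
for y in (-34,-28,-22,-16,-10):
    uv=wproj(T,np.array([nest2w(x,y,24) for x in np.arange(-50,20,1.)])).round().astype(int)
    print(y,[int(p[b,a].max()) for a,b in uv][15:50], [int(round(nz[b,a])) for a,b in uv][15:50])
for x in (-30,-20,-5):
    uv=wproj(T,np.array([nest2w(x,y,24) for y in np.arange(-48,2,1.)])).round().astype(int)
    print("x",x,[int(p[b,a].max()) for a,b in uv],[int(round(nz[b,a])) for a,b in uv])
for y in(20,30,40,50,60):
  uv=wproj(T,np.array([nest2w(-20,y,18+.42*(y-14))]))[0].round().astype(int);print("bar",y,nx[uv[1],uv[0]],ny[uv[1],uv[0]],nz[uv[1],uv[0]])
# fingers: points in tool frame with z>0
t=(P-readout.read_state()["position"])@np.array(readout.read_state()["tcp_rot"])*1000
for a,b in((20,40),(40,60),(60,74)):
    m=(d>0)&(t[...,2]>a)&(t[...,2]<b)
    for s in(-1,1):
        k=m&(t[...,1]*s>0)&(abs(t[...,1])<90);  print(a,s,k.sum(),np.percentile(t[k],[1,99],axis=0).round().tolist() if k.sum() else 0)
E
```

```text
plate z 14.018136056278108
-34 [232, 232, 232, 233, 231, 231, 232, 231, 231, 231, 231, 230, 230, 230, 232, 234, 150, 114, 114, 65, 24, 18, 25, 74, 77, 77, 77, 73, 70, 100, 238, 255, 255, 255, 252] [13, 14, 14, 15, 14, 15, 14, 13, 15, 15, 14, 14, 12, 14, 13, 14, 14, 14, 14, 14, 19, 22, 25, 27, 27, 26, 22, 23, 22, 22, 24, 25, 25, 24, 26]
-28 [232, 231, 231, 231, 230, 231, 231, 231, 230, 229, 231, 230, 229, 229, 229, 231, 222, 222, 219, 100, 23, 18, 24, 74, 73, 97, 251, 255, 246, 247, 246, 243, 242, 242, 242] [15, 13, 13, 15, 13, 13, 13, 14, 15, 14, 14, 13, 13, 14, 15, 15, 13, 13, 14, 15, 21, 22, 24, 26, 26, 24, 25, 25, 26, 26, 25, 24, 25, 25, 26]
-22 [231, 231, 231, 230, 229, 229, 230, 229, 229, 229, 229, 228, 228, 228, 230, 230, 219, 219, 217, 99, 22, 20, 25, 70, 69, 133, 255, 241, 246, 243, 240, 240, 240, 240, 241] [14, 13, 14, 13, 13, 13, 16, 13, 13, 13, 15, 14, 15, 14, 14, 14, 14, 14, 14, 15, 18, 21, 25, 27, 26, 27, 26, 25, 26, 24, 27, 25, 25, 25, 25]
-16 [233, 234, 232, 230, 229, 229, 228, 228, 229, 228, 228, 227, 227, 227, 228, 231, 231, 214, 142, 60, 19, 19, 35, 74, 72, 56, 102,
[... 1776 characters left out ...]
 25, 23, 25, 24, 23, 22, 21, 27, 25, 27, 24, 19, 19, 19, 19, 19, 17, 18]
bar 20 -20.737687922327005 19.996871283763483 21.61595114829534
bar 30 -19.721103428758195 29.6445501053581 24.873623889052844
bar 40 -21.078103250601508 39.695845856771584 32.15628096599266
bar 50 -21.13432511427974 49.78626671146386 35.390028362520475
bar 60 -11.938534351063888 63.62585683766533 14.183302960465994
20 -1 585 [[-9.0, -40.0, 21.0], [12.0, -27.0, 40.0]]
20 1 580 [[-10.0, 22.0, 21.0], [11.0, 34.0, 40.0]]
40 -1 605 [[-6.0, -36.0, 40.0], [11.0, -27.0, 60.0]]
40 1 601 [[-5.0, 22.0, 40.0], [11.0, 31.0, 60.0]]
60 -1 205 [[-9.0, -36.0, 60.0], [11.0, -27.0, 69.0]]
60 1 208 [[-9.0, 22.0, 60.0], [11.0, 31.0, 68.0]]
```

Trailing face is at nest x of about -13. The fingertips are about 9 mm thick. I widen the fingers to 57 mm, giving tips at y ≈ -22 and 45, and go over the pre-press pose at nest x = -32.

```bash
python3 - <<'E'
from h import *
print(cmd(nest2w(-32,12,115),np.radians(-18.6)))
E
```

```text
(array([-0.079, -0.007,  0.673]), array([ 0.0001, -0.0004,  0.0004]))
```

```bash
python3 -m pendant '[[-0.079,-0.007,0.25,0,0,0,-0.32],[-0.079,-0.007,0.5,0,0,0,-0.32],[-0.079,-0.007,0.67,0,0,0,-0.32],[-0.079,-0.007,0.67,0,0,0,-0.32],[-0.079,-0.007,0.67,0,0,0,-0.32]]'
python3 - <<'E'
from h import *
print(cmd(nest2w(-32,12,87),np.radians(-18.6)))
T=wristT(); p,d=capture("wrist"); 
im=cv2.resize(p[:,:,::-1],None,fx=1.55,fy=1.55,interpolation=cv2.INTER_CUBIC); cv2.imwrite("pics/w2.png",im)
E
```

```text
time_s: 3.05
position: [0.5032, -0.122, 0.1159]
tcp_rot: [[-0.948, 0.318, -0.001], [0.318, 0.948, 0.001], [0.001, 0.0, -1.0]]
force: [0.7, -0.2, 1.3]
opening: 0.66
grasp_force: 0.0
(array([0.004, 0.001, 0.144]), array([ 0.0001, -0.0004,  0.0005]))
```

View pics/w2.png

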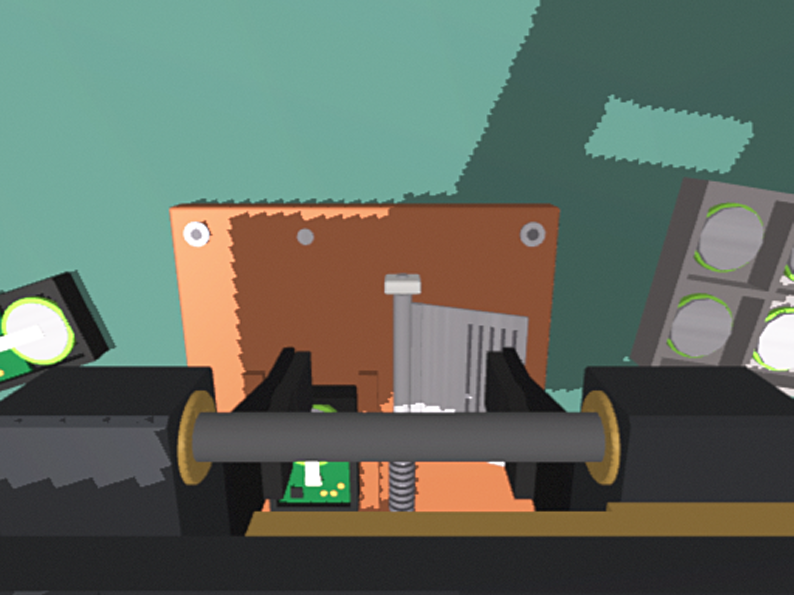

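The picture shows the left finger over the channel behind the housing (housing's trailing edge at row 387) and the right finger over the thumb bar, both clear of the shaft. I press down.

```bash
python3 -m pendant '[[0,0.005,0.04,0,0,0,-0.32],[0,0.005,0.07,0,0,0,-0.32],[0,0.005,0.09,0,0,0,-0.32],[0,0.005,0.11,0,0,0,-0.32],[0,0.005,0.13,0,0,0,-0.32],[0,0.005,0.13,0,0,0,-0.32]]'
python3 - <<'E'
from h import *
for i in range(3): s=readout.read_state(); print(s["force"],s["moment"],s["position"])
E
```

```text
time_s: 3.7
position: [0.5042, -0.1222, 0.0896]
tcp_rot: [[-0.947, 0.32, 0.001], [0.32, 0.947, -0.0], [-0.001, 0.0, -1.0]]
force: [1.4, 2.7, 4.0]
opening: 0.665
grasp_force: 2.0
[1.43883769 2.71232653 3.98534113] [ 0.53377393 -0.35012304 -0.0764854 ] [ 0.50420583 -0.12222211  0.08957035]
[1.43883769 2.71232653 3.98534113] [ 0.53377393 -0.35012304 -0.0764854 ] [ 0.50420583 -0.12222211  0.08957035]
[1.43883769 2.71232653 3.98534113] [ 0.53377393 -0.35012304 -0.0764854 ] [ 0.50420583 -0.12222211  0.08957035]
```

```bash
python3 -m pendant '[[0,0,0.008,0,0,0,-0.32],[0,0,0.014,0,0,0,-0.32],[0,0,0.014,0,0,0,-0.32]]'
```

```text
time_s: 4.0
position: [0.5042, -0.1222, 0.087]
tcp_rot: [[-0.948, 0.319, 0.001], [0.319, 0.948, -0.0], [-0.001, 0.0, -1.0]]
force: [2.9, 2.0, 5.4]
opening: 0.66
grasp_force: 2.7
```

```bash
python3 - <<'E'
from h import *
T=wristT(); p,d=capture("wrist"); np.save("w3.npy",d)
p2,_=capture("scene"); 
a=cv2.resize(p[190:384,120:400,::-1],(800,554),interpolation=cv2.INTER_CUBIC)
cv2.imwrite("pics/w3.png",a); cv2.imwrite("pics/s3.png",cv2.resize(p2[135:215,165:285,::-1],(800,533),interpolation=cv2.INTER_CUBIC))
E
```

```text
(no output)
```

View pics/s3.png

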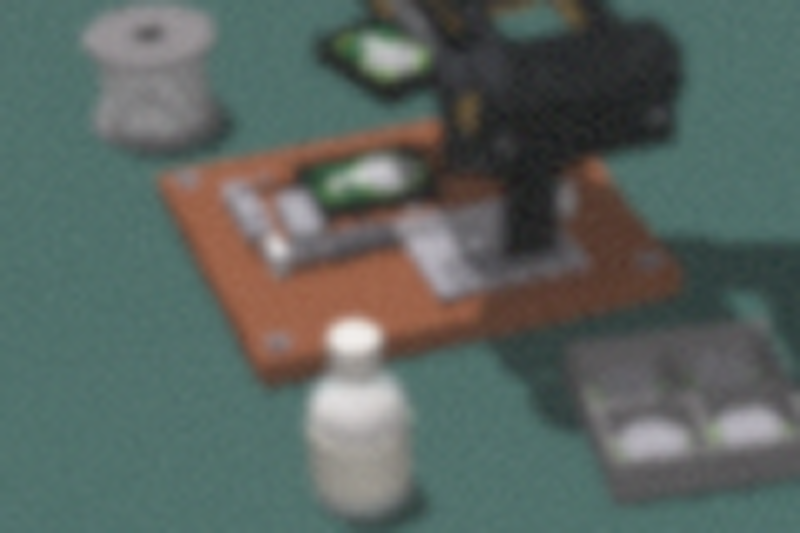

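The scene view shows the bar pressed flat under the finger at (530,240) and the toe raised above the channel at (300,210). Now I push along the channel (tool -x).

```bash
python3 -m pendant '[[-0.02,0,0.003,0,0,0,-0.32],[-0.04,0,0.003,0,0,0,-0.32],[-0.06,0,0.003,0,0,0,-0.32],[-0.075,0,0.003,0,0,0,-0.32],[-0.09,0,0.003,0,0,0,-0.32],[-0.1,0,0.003,0,0,0,-0.32],[-0.105,0,0.003,0,0,0,-0.32],[-0.105,0,0.003,0,0,0,-0.32]]'
```

```text
time_s: 4.9
position: [0.5197, -0.1276, 0.0858]
tcp_rot: [[-0.948, 0.317, -0.01], [0.317, 0.948, 0.003], [0.01, 0.0, -1.0]]
force: [-5.1, 1.5, 7.3]
opening: 0.656
grasp_force: 4.0
```

```bash
python3 - <<'E'
from h import *
s=readout.read_state(); print(s["position"],s["force"],s["moment"],s["qvel"].round(2))
p2,_=capture("scene"); p3,_=capture("top"); s=readout.read_state(); print(s["position"],s["force"])
a=cv2.resize(p2[145:200,185:270,::-1],(795,514),interpolation=cv2.INTER_CUBIC)
cv2.imwrite("pics/s4.png",a)
E
```

```text
[ 0.51972887 -0.12761759  0.08580014] [-5.0536354   1.54612103  7.3191479 ] [0.48804728 0.84108379 0.14019101] [ 0.02 -0.12  0.14  0.03 -0.19 -0.07]
[ 0.5197243  -0.12762613  0.08581096] [-5.85320077  1.1102856   7.96076509]
```

View pics/s4.png

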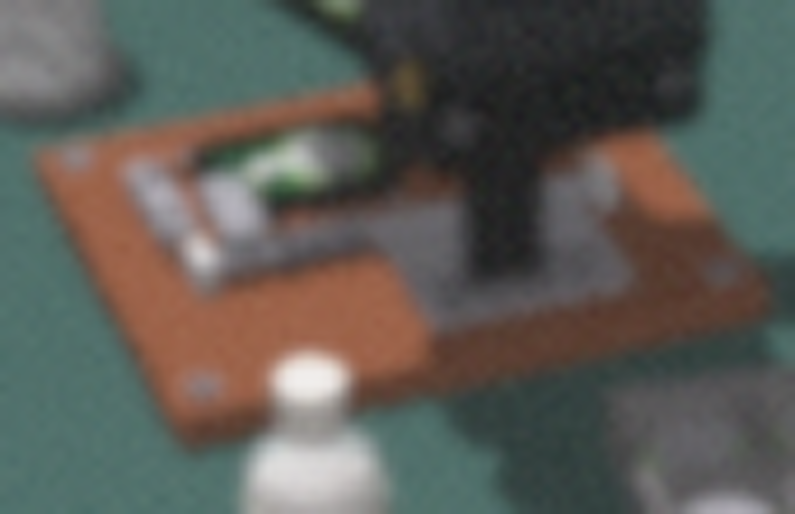

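The housing's leading end is now under the toe (around (230,190)), with a gap left to the stop at (160,190). The arm gives a little under friction. I keep going.

```bash
python3 -m pendant '[[-0.008,0,0,0,0,0,-0.32],[-0.016,0,0,0,0,0,-0.32],[-0.024,0,0,0,0,0,-0.32],[-0.03,0,0,0,0,0,-0.32],[-0.03,0,0,0,0,0,-0.32]]'; python3 -m pendant '[[-0.008,0,0,0,0,0,-0.32],[-0.01,0,0,0,0,0,-0.32],[-0.01,0,0,0,0,0,-0.32]]'
```

```text
time_s: 5.5
position: [0.5253, -0.1296, 0.0858]
tcp_rot: [[-0.948, 0.317, -0.01], [0.317, 0.948, 0.003], [0.01, 0.0, -1.0]]
force: [-5.8, 1.0, 7.5]
opening: 0.658
grasp_force: 4.1
time_s: 5.8
position: [0.527, -0.1301, 0.0858]
tcp_rot: [[-0.948, 0.317, -0.01], [0.317, 0.948, 0.004], [0.011, 0.0, -1.0]]
force: [-4.5, 2.4, 9.0]
opening: 0.665
grasp_force: 4.3
```

```bash
python3 -m pendant '[[-0.007,0,0,0,0,0,-0.32],[-0.01,0,0,0,0,0,-0.32],[-0.01,0,0,0,0,0,-0.32]]';  python3 -m pendant '[[-0.007,0,0,0,0,0,-0.32],[-0.01,0,0,0,0,0,-0.32],[-0.01,0,0,0,0,0,-0.32]]'
```

```text
time_s: 6.1
position: [0.528, -0.1304, 0.0858]
tcp_rot: [[-0.948, 0.317, -0.013], [0.317, 0.948, 0.004], [0.013, 0.0, -1.0]]
force: [-7.3, 0.6, 9.3]
opening: 0.66
grasp_force: 5.4
time_s: 6.4
position: [0.5283, -0.1305, 0.0858]
tcp_rot: [[-0.948, 0.317, -0.016], [0.317, 0.948, 0.006], [0.017, 0.0, -1.0]]
force: [-8.9, 2.2, 12.6]
opening: 0.663
grasp_force: 6.7
```

The force is rising while the position has stopped at front ≈ nest x 4, which is the home value. I verify with pictures before letting the clip down.

```bash
python3 - <<'E'
from h import *
p2,_=capture("scene"); p3,d3=capture("top"); pw,_=capture("wrist")
a=cv2.resize(p2[145:200,185:270,::-1],(390,252),interpolation=cv2.INTER_CUBIC)
b=cv2.resize(p3[160:280,300:410,::-1],(390,425),interpolation=cv2.INTER_CUBIC)
c=cv2.resize(pw[230:384,100:420,::-1],(400,192),interpolation=cv2.INTER_CUBIC)
im=np.zeros((450,800,3),np.uint8); im[:252,:390]=a; im[:425,400:790]=b; im[256:448,:400]=c
cv2.imwrite("pics/m5.png",im)
E
```

```text
(no output)
```

View pics/m5.png

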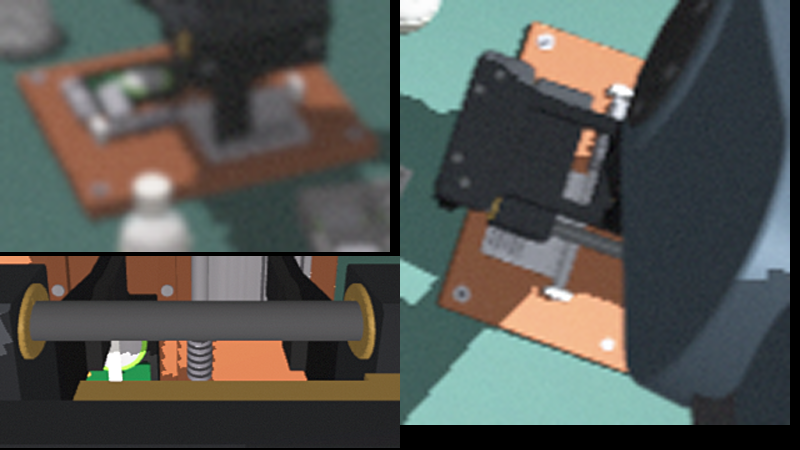

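The scene view shows the housing's leading end against the stop at (85,95), with the toe above it. I nudge a little more for certainty, then back off with the clip still down.

```bash
python3 -m pendant '[[-0.008,0,0,0,0,0,-0.32],[-0.014,0,0,0,0,0,-0.32],[-0.014,0,0,0,0,0,-0.32]]'; python3 -m pendant '[[0.02,0,0,0,0,0,-0.32],[0.04,0,0,0,0,0,-0.32],[0.06,0,0,0,0,0,-0.32],[0.08,0,0,0,0,0,-0.32],[0.1,0,0,0,0,0,-0.32],[0.1,0,0,0,0,0,-0.32]]'
```

```text
time_s: 6.85
position: [0.5288, -0.1306, 0.0857]
tcp_rot: [[-0.948, 0.317, -0.022], [0.317, 0.948, 0.008], [0.023, 0.0, -1.0]]
force: [-14.9, 1.5, 15.9]
opening: 0.661
grasp_force: 8.7
time_s: 7.45
position: [0.5203, -0.1285, 0.087]
tcp_rot: [[-0.948, 0.319, 0.005], [0.319, 0.948, -0.003], [-0.005, -0.001, -1.0]]
force: [1.8, -1.6, 6.7]
opening: 0.661
grasp_force: 2.8
```

```bash
python3 -m pendant '[[0,0,-0.02,0,0,0,-0.32],[0,0,-0.04,0,0,0,-0.32],[0,0,-0.06,0,0,0,-0.32],[0,0,-0.08,0,0,0,-0.32],[0,0,-0.12,0,0,0,-0.32],[0,0,-0.2,0,0,0,-0.32],[0,0,-0.35,0,0,0,-0.32],[0,0,-0.5,0,0,0,-0.32]]'; python3 -m pendant '[[0.35,0,-0.3,0,0,0,-0.32],[0.35,0,-0.3,0,0,0,-0.32],[0.35,0,-0.3,0,0,0,-0.32],[0.35,0,-0.3,0,0,0,-0.32]]'
python3 - <<'E'
from h import *
p2,_=capture("scene"); p3,d3=capture("top"); T=wristT(); pw,_=capture("wrist"); 
for t in ("housing","spool","flux","cell_tray"): print(t,[(np.round(o["extent"]).tolist(),round(o["conf"],2)) for o in look_for(t,"scene")][:3])
a=cv2.resize(p2[145:200,185:270,::-1],(390,252),interpolation=cv2.INTER_CUBIC)
b=cv2.resize(p3[160:280,300:410,::-1],(390,425),interpolation=cv2.INTER_CUBIC)
c=pw[:,:,::-1].copy()
uv=wproj(T,np.array([nest2w(x,y,24) for x,y in ((4,-40),(56,-40),(56,-4),(4,-4))])).round().astype(np.int32); cv2.polylines(c,[uv],True,(255,0,0),1)
c=cv2.resize(c,(390,293)); im=np.zeros((560,800,3),np.uint8); im[:252,:390]=a; im[:425,400:790]=b; im[256:549,:390]=c
cv2.imwrite("pics/m6.png",im); np.save("t6.npy",p3); np.save("w6.npy",pw); np.save("w6T.npy",T)
E
```

```text
time_s: 8.25
position: [0.5177, -0.1268, 0.1868]
tcp_rot: [[-0.948, 0.319, -0.003], [0.319, 0.948, 0.001], [0.003, 0.0, -1.0]]
force: [1.2, -0.5, 0.1]
opening: 0.661
grasp_force: 0.0
time_s: 8.65
position: [0.4521, -0.1048, 0.2472]
tcp_rot: [[-0.948, 0.319, 0.002], [0.319, 0.948, -0.001], [-0.002, -0.0, -1.0]]
force: [1.0, 0.3, 0.1]
opening: 0.659
grasp_force: 0.0
housing [([205.0, 161.0, 223.0, 167.0], 0.68)]
spool [([179.0, 137.0, 197.0, 159.0], 0.89)]
flux [([210.0, 181.0, 229.0, 213.0], 0.81)]
cell_tray [([249.0, 185.0, 288.0, 211.0], 0.93)]
```

View pics/m6.png

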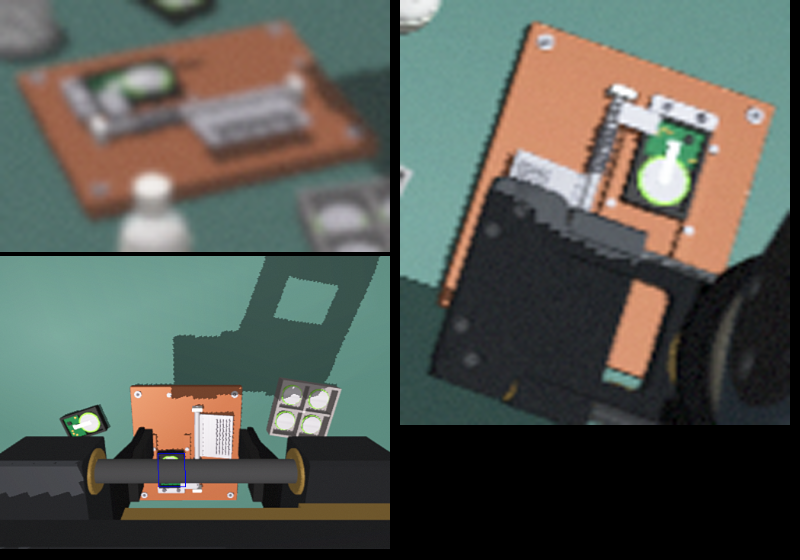

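The housing is against the stop with the toe resting on it, and the fingers are clear. I check the trailing edge numerically before handing in.

```bash
python3 - <<'E'
from h import *
c=calibration("top");K=np.array(c["mtx"]);Ti=np.linalg.inv(c["T"])
def prof(p,ys=(-34,-22,-10),xs=np.arange(-30,16,1.)):
    g=p.max(-1).astype(np.float32)
    for y in ys:
        P=np.array([nest2w(x,y,24) for x in xs])@Ti[:3,:3].T+Ti[:3,3]
        uv=(P[:,:2]/P[:,2:]*[K[0,0],K[1,1]]+[K[0,2],K[1,2]]).astype(np.float32)
        v=cv2.remap(g,uv[:,0],uv[:,1],cv2.INTER_LINEAR).ravel(); i=np.argmax(v<120); print(y,"edge x",xs[i])
prof(np.load("top0p.npy")); prof(np.load("t6.npy"))
s=readout.read_state();print(s["qvel"].round(2))
E
```

```text
-34 edge x -15.0
-22 edge x -16.0
-10 edge x -16.0
-34 edge x -30.0
-22 edge x -30.0
-10 edge x -30.0
[ 0.09 -0.19  0.23 -0.01  0.05 -0.11]
```

```bash
python3 - <<'E'
from h import *
c=calibration("top");K=np.array(c["mtx"]);Ti=np.linalg.inv(c["T"])
g=np.load("t6.npy").max(-1).astype(np.float32); xs=np.arange(-14,12,1.)
for y in (-34,-22,-10):
    P=np.array([nest2w(x,y,24) for x in xs])@Ti[:3,:3].T+Ti[:3,3]
    uv=(P[:,:2]/P[:,2:]*[K[0,0],K[1,1]]+[K[0,2],K[1,2]]).astype(np.float32)
    print(y,cv2.remap(g,uv[:,0],uv[:,1],cv2.INTER_LINEAR).ravel().astype(int).tolist())
E
```

```text
-34 [213, 215, 215, 215, 210, 213, 214, 216, 215, 214, 212, 212, 213, 213, 208, 198, 154, 95, 70, 73, 73, 67, 65, 72, 81, 95]
-22 [137, 138, 130, 127, 146, 165, 193, 213, 215, 216, 215, 215, 214, 214, 191, 157, 108, 58, 58, 72, 117, 182, 220, 237, 242, 241]
-10 [99, 99, 97, 103, 128, 161, 192, 212, 213, 214, 215, 216, 215, 212, 193, 162, 106, 53, 62, 75, 78, 78, 80, 80, 89, 111]
```

```bash
python3 -c "
from rig import bot; print(bot.hand_in())"
```

```text
the job is handed in; nothing more can be done
None
```

I pushed the housing along the channel to the end stop with the clip held open, let the clip down on it, drew the fingers clear and handed the job in at about 9 s; the verdict was not reported. The last pictures show the housing square against the stop under the toe. Its trailing edge measured about 2 mm short of home, within the roughly 2 mm calibration error. The spool, flux and tray look unmoved.

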